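Set out a pipetting station around the cooling plate

ROBOT

A 6-joint arm with a two-finger parallel gripper is mounted at the origin on the work surface. World frame = base frame: x ahead of the robot, y to its left, z up, the work surface at z = 0. Lengths are in m, angles in rad, forces in N, time in s.
With the tool pointing down it reaches from about 0.3 to 0.875 m from the base axis. Payload 6.4 kg.
Tool frame: the origin (TCP) lies between the finger pads; the fingertips stand 8 mm ahead of it and the grasp point (between the pads) lies 11 mm behind it; z points along the fingers, y is the direction in which the jaws open and shut (so a half turn about z gives the same grasp; the last joint's range is limited). The gripper opens to 85 mm and grips with 20 to 120 N. Pads are 22 mm wide; open, the fingers measure 114 mm over their backs; the gripper's body (76 mm by 85 mm) begins 54 mm behind the grasp point. The pads swing forward as they close: fully open they stand 13 mm farther back than shut.
Start: joints at [0.915, 0.181, 1.607, -0, 1.354, -0.206], TCP at [0.25, 0.518, 0.239] pointing down, gripper open.
Joint ranges: [-2.99, 2.99], [-0.89, 2.07], [0.3, 2.58], [-1.14, 4.28], [0, 2.63], [-3.12, 3.12]. Speed limits (rad/s): [2.57, 2.57, 3.01, 3.14, 3.14, 3.14].

INTERFACE

Orientations are given as a unit quaternion [x, y, z, w].
In Python, from bench import arm gives the robot as it stands. The module is installed in compiled form; this text tells all that it offers. Calls block until the motion is done:
- arm.goto(position, orientation): joint-space move of the TCP to a pose.
- arm.move_linear(position, rot=None, v=0.15): straight line of the TCP; rot=None keeps the orientation; v is the mean speed in m/s.
- arm.movej(angles): joint-space move.
- arm.move_gripper(opening): finger opening in m; the grip force is fixed at half the most; returns when the fingers have stopped.
- arm.hold(seconds).
- arm.inverse_kinematics(position, orientation): joint angles nearest the present ones, or None.
- arm.get_state(): the state.
- arm.capture(name): name is "scene" or "top" or "wrist"; returns a dict with "pixels" (384x512x3 uint8, red, green, blue), "range_z" (384x512 float32, m along the optical axis (not along the pixel's ray), 0 where there is no reading), "K" (3x3 intrinsics, pixels), "dist_coeffs" ([k1, k2, p1, p2, k3] as OpenCV has them; the pictures are not rectified), "camera_from_world" (4x4, takes a point from world to camera coordinates); the wrist camera has in their place "mount" (4x4, takes a point from camera to tool coordinates, whose origin is the TCP and whose axes are the flange's). Camera axes: x right, y up, looking along -z (the intrinsics and any distortion apply to the point x, -y, -z); pixel columns grow to the right and rows downward; lengths in m; the calibration is good to about 2 mm. A picture is of the moment at which its call begins: read the wrist's pose just before it.
A pose or a line that the arm cannot do raises arm.Unreachable and nothing moves.
- arm.hand_in(): hands the job in, once; it reports no verdict.
The state is a dict: "clock": time; "joint_pos": joint angles; "dq": joint speeds; "joint_torque": joint torques, N m; "position": TCP position; "tcp_rot": TCP orientation; "contact_force": force on the tool from outside, world axes, zero at the start; "wrist_torque": the same for the moment, N m; "grip_width": finger opening in m.
Only numpy, scipy, OpenCV 4.12 (cv2) and the standard library are available. Lean on these libraries where they do the work, as an engineer would, in place of code of your own. Each camera call takes 0.05 s, during which the arm holds its last target. There are 200 camera calls.

TASK

Set out the bench for pipetting around the cooling plate, as seen from the robot: stand the reagent trough lengthwise on the middle of the cooling plate, the tube rack centred in front of the plate (on the robot's side), the open tip box centred to the plate's right (the robot's right), and the discard beaker in front of the middle of the tip box. Trough, rack and tip box all lie with their length parallel to the plate's length, and there is a gap of about 4 cm from plate to rack, from plate to tip box and from tip box to beaker. Keep everything upright, set each thing down rather than dropping it, and leave the lidded spare tip box and the amber bottle where they are.

Things in the scene. Friction and masses are not known exactly. Their poses are not given: they have to be found in the camera images.
- cold_plate: Bench cooling plate, the fixed centre of the layout: flat slab 140 mm long, 80 mm wide, 28 mm high, black plastic foot with a flat bare aluminium top. Origin: centre of its underside. y runs along its length towards the robot's left (within about 12 degrees), x across it away from the robot, z up. It stands in a different place and slightly turned each time; it cannot be moved.
- trough: Reagent trough, empty: white plastic, long narrow open-topped tray with a V-shaped inside, 120 mm long (y), 42 mm wide over the rim lips (39 mm below them), 34 mm high, about 60 g. Origin: centre of its underside; z up. Both ends alike.
- tube_rack: Sample tube rack: white rack with 24 round places for small tubes, ten of them holding grey-capped tubes at one end; 110 mm long (y), 60 mm wide (x), 48 mm high, the caps reaching 57 mm; about 140 g. Straight upright long sides to grip. Origin: centre of its underside; z up. Either end may point left.
- tip_box: Open tip box: blue box without a lid, its top full of small upright pipette tips in a 5 by 10 grid (a few used up); 110 mm long (y), 60 mm wide (x), box 50 mm high, tips reaching 60 mm; about 130 g. Origin: centre of its underside; z up. Either end may point left.
- beaker: Discard beaker, empty: small round white plastic beaker, 50 mm outside diameter, 70 mm high, wall 2 mm, about 60 g. Origin: centre of its underside; z up.
- spare_box: Spare tip box that stays where it is: the same 60 by 110 mm blue base, but closed with a plain grey lid, 80 mm high in all. Origin: centre of its underside; y along its length.
- bottle: Amber glass reagent bottle with a black cap that stays where it is, beyond the cooling plate: 42 mm diameter, 85 mm high. Origin: centre of its underside.
Not all that is in view belongs to the job. What is shaped like the tube_rack but green or yellow is not meant.

How it is judged:
By the outcome, as a careful person would: the job done as asked, in the order asked, and still so for the second after the job is handed in, with the robot touching nothing.
It also fails if it takes over 102 s, if anything falls off the work surface, if the arm or the gripper's body presses on something with over 40 N, if the wrist force passes 120 N, or if a joint passes its speed limit or range.

## Working session

There is one attempt and no reset: what is moved stays moved. The work goes in short steps, each a Python script; the robot and the scene stay as the last script left them, time stands still between calls to the robot, and variables do not carry over. Pictures are saved under pics/ and viewed, about 12 in all and at most 16, crops included, and the job is handed in when it is done.

```bash
mkdir -p pics
python3 - <<'E'
from bench import arm
import cv2,numpy as np
for n in("top","scene"):
    c=arm.capture(n); np.savez(n+"0.npz",**c); cv2.imwrite(f"pics/{n}0.png",c["pixels"][...,::-1])
    T=np.linalg.inv(c["camera_from_world"]);print(n,c["K"].tolist(),c["dist_coeffs"],T.round(3).tolist(),(c["range_z"]>0).mean())
s=arm.get_state();print(s["clock"],s["position"],s["tcp_rot"],s["grip_width"])
E
```

```text
top [[350.72677099068636, 0.0, 258.2264237926573], [0.0, 350.72677099068636, 192.9694210235799], [0.0, 0.0, 1.0]] [0.00873958 0.         0.         0.         0.        ] [[0.008, 0.979, -0.205, 0.289], [-1.0, 0.008, 0.0, -0.036], [0.002, 0.205, 0.979, 1.187], [0.0, 0.0, 0.0, 1.0]] 0.9960683186848959
scene [[416.90749983130974, 0.0, 260.48074032010135], [0.0, 416.90749983130974, 192.80902361436108], [0.0, 0.0, 1.0]] [-0.09353279  0.          0.          0.          0.        ] [[-0.412, -0.775, 0.479, 1.119], [0.911, -0.348, 0.221, 0.27], [-0.005, 0.528, 0.849, 1.065], [0.0, 0.0, 0.0, 1.0]] 0.9959971110026041
0.1 [0.24965439 0.51743223 0.23847759] [ 2.23005932e-01  9.74816759e-01 -7.19507794e-04 -3.50725863e-04] 0.08569756136158327
```

View pics/top0.png

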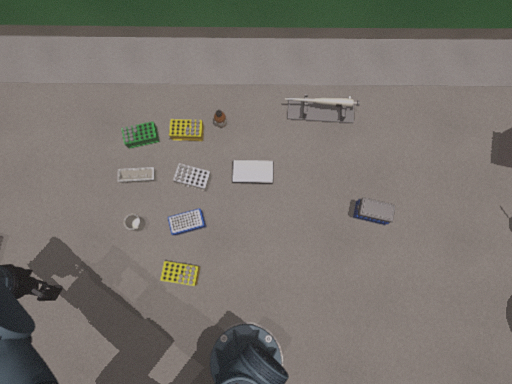

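View pics/scene0.png

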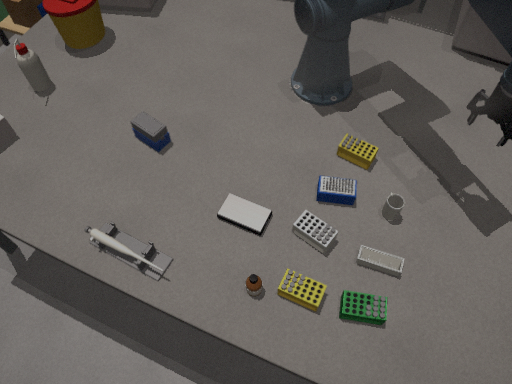

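The top view shows:
- The plate is at (253,172) and the trough at (136,175).
- The white rack is at (192,176). Its look-alikes are the green rack (140,134) and the yellow ones (186,129) and (180,273).
- The open tip box with white tips is at (187,221). Its look-alike is the lidded spare at (374,210).
- The beaker is at (134,222) and the bottle at (219,118).

I choose the white rack at (192,176) and the blue box at (187,221).

```bash
cat > h.py <<'E'
import numpy as np,cv2
def cloud(c,T):
    """per-pixel world points; T = world_from_camera"""
    h,w=c["range_z"].shape
    uv=np.stack(np.meshgrid(np.arange(w),np.arange(h)),-1).reshape(-1,1,2).astype(np.float64)
    n=cv2.undistortPoints(uv,c["K"],c["dist_coeffs"]).reshape(h,w,2)
    z=c["range_z"]
    p=np.stack([n[...,0]*z,-n[...,1]*z,-z],-1)
    return p@T[:3,:3].T+T[:3,3]
def rect(P,m):
    """min-area rectangle of masked points: centre, yaw of the long side (long axis ~ +y => 0), length, width"""
    r=cv2.minAreaRect((P[m][:,:2]*1000).astype(np.float32))
    b=cv2.boxPoints(r); e=[b[1]-b[0],b[2]-b[1]]
    L=max(e,key=np.linalg.norm); S=min(e,key=np.linalg.norm)
    if L[1]<0:L=-L
    return np.array(r[0])/1000,np.degrees(np.arctan2(-L[0],L[1])),np.linalg.norm(L),np.linalg.norm(S)
def blob(P,seed,r,zlo,zhi):
    return (np.hypot(P[...,0]-seed[0],P[...,1]-seed[1])<r)&(P[...,2]>zlo)&(P[...,2]<zhi)
E
python3 - <<'E'
from h import *
S={}
for n in("top","scene"):
    c=dict(np.load(n+"0.npz")); P=cloud(c,np.linalg.inv(c["camera_from_world"]))
    if n=="top":
        px=dict(plate=(253,172),trough=(136,175),rack=(192,176),box=(187,221),beaker=(134,222),spare=(374,210),bottle=(219,118))
        S={k:P[v[1],v[0]][:2] for k,v in px.items()}
    m=(np.hypot(P[...,0]-.45,P[...,1]-.4)<.05)&(P[...,2]<.01); print("table z",np.median(P[m][:,2]))
    H=dict(plate=.028,trough=.034,rack=.048,box=.05,beaker=.07,spare=.08,bottle=.085)
    for k,s in S.items():
        z=H[k]; m=blob(P,s,.085,z-.009,z+.014)
        q,y,l,w=rect(P,m); print(n,k,q.round(4),round(y,1),round(l,1),round(w,1),"mean",P[m].mean(0).round(3))
c=cv2.imread("pics/top0.png")[100:290,105:290]; cv2.imwrite("pics/crop1.png",cv2.resize(c,None,fx=3.1,fy=3.1,interpolation=cv2.INTER_CUBIC))
E
```

```text
table z 0.0006718638510907482
top plate [ 0.6097 -0.0178] -0.1 138.7 77.9 mean [ 0.609 -0.018  0.029]
top trough [0.5943 0.38  ] 3.6 120.0 42.6 mean [0.596 0.382 0.032]
top rack [0.5867 0.1869] -14.1 110.1 60.8 mean [0.585 0.186 0.05 ]
top box [0.4333 0.1984] 16.2 110.3 60.9 mean [0.432 0.197 0.055]
top beaker [0.4268 0.3658] -89.5 49.3 48.4 mean [0.425 0.365 0.068]
top spare [ 0.4716 -0.4176] -13.8 110.0 60.4 mean [ 0.471 -0.417  0.08 ]
top bottle [0.7967 0.0994] 42.7 17.8 16.7 mean [0.796 0.099 0.085]
table z -0.00012285260207245408
scene plate [ 0.6113 -0.0158] -0.4 139.7 81.4 mean [ 0.613 -0.014  0.028]
scene trough [0.5936 0.3794] 4.6 120.5 45.6 mean [0.591 0.381 0.031]
scene rack [0.5871 0.1879] -14.3 111.4 62.7 mean [0.59  0.189 0.05 ]
scene box [0.4325 0.1996] 15.3 111.1 64.7 mean [0.438 0.2   0.054]
scene beaker [0.4279 0.366 ] -78.7 51.6 46.0 mean [0.428 0.366 0.068]
scene spare [ 0.4739 -0.4172] -12.7 112.0 60.6 mean [ 0.476 -0.414  0.078]
scene bottle [0.7989 0.0997] -1.2 20.0 18.9 mean [0.799 0.1   0.084]
```

View pics/crop1.png

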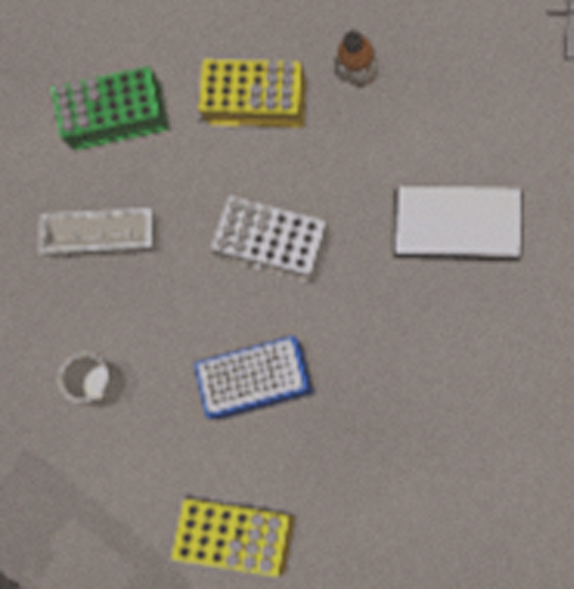

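The two views agree to about 2 mm, and the crop confirms both choices: the white rack at crop (268,235) and the blue box without a lid at (253,375). I'll start with the trough.

```bash
cat >> h.py <<'E'
PLATE=np.array([.6102,-.0171]); PY=np.radians(-.2)
def target(dx,dy):
    c,s=np.cos(PY),np.sin(PY); return PLATE+[c*dx-s*dy,s*dx+c*dy]
def quat(jaw):
    """tool down, tool y (jaw direction) at angle jaw (rad) in the world"""
    a=(jaw+np.pi/2)/2; return [np.cos(a),np.sin(a),0,0]
ZT=.2
def say(arm,t):
    s=arm.get_state(); print(t,"t",round(s["clock"],1),np.round(s["position"],4),"w",round(s["grip_width"],4),"F",np.round(s["contact_force"],1),"q1,q6",np.round(s["joint_pos"][[0,5]] if hasattr(s["joint_pos"],"shape") else [s["joint_pos"][0],s["joint_pos"][5]],2))
def pick(arm,xy,jaw,z):
    arm.move_gripper(.085)
    arm.goto([*xy,ZT],quat(jaw)); arm.move_linear([*xy,z+.03],v=.2); arm.move_linear([*xy,z],v=.06); say(arm,"down")
    arm.move_gripper(0); say(arm,"gripped")
    arm.move_linear([*xy,z+.02],v=.06); arm.move_linear([*xy,ZT],v=.2); say(arm,"lifted")
def place(arm,xy,jaw,z,opening=.085):
    arm.goto([*xy,ZT],quat(jaw)); arm.move_linear([*xy,z+.03],v=.2); arm.move_linear([*xy,z+.001],v=.04); say(arm,"low")
    arm.hold(.2); arm.move_gripper(opening); arm.hold(.2)
    arm.move_linear([*xy,z+.03],v=.08); arm.move_linear([*xy,ZT],v=.2); say(arm,"released")
E
python3 - <<'E'
from bench import arm
from h import *
for off in(0,np.pi,-np.pi):
    for p,y in(([.594,.3797],np.radians(4)),(PLATE,PY),([.587,.1874],np.radians(-14.2)),([.433,.199],np.radians(15.8)),(target(-.11,0),PY),(target(0,-.165),PY)):
        q=arm.inverse_kinematics([*p,ZT],quat(y+off)); print(round(off,1),None if q is None else np.round(q,2))
E
```

```text
0 [ 0.4   0.5   1.28 -0.    1.37  0.33]
0 [-0.22  0.29  1.55 -0.    1.3  -0.22]
0 [ 0.12  0.31  1.54 -0.    1.3   0.36]
0 [ 0.18 -0.    1.89 -0.    1.26 -0.09]
0 [-0.27  0.05  1.83 -0.    1.26 -0.27]
0 [-0.48  0.35  1.48 -0.    1.31 -0.47]
3.1 [ 0.4   0.5   1.28 -0.    1.37 -2.81]
3.1 [-0.22  0.29  1.55 -0.    1.3   2.92]
3.1 [ 0.12  0.31  1.54 -0.    1.3  -2.78]
3.1 [ 0.18 -0.    1.89 -0.    1.26  3.05]
3.1 [-0.27  0.05  1.83 -0.    1.26  2.87]
3.1 [-0.48  0.35  1.48 -0.    1.31  2.67]
-3.1 [ 0.4   0.5   1.28 -0.    1.37 -2.81]
-3.1 [-0.22  0.29  1.55 -0.    1.3   2.92]
-3.1 [ 0.12  0.31  1.54 -0.    1.3  -2.78]
-3.1 [ 0.18 -0.    1.89 -0.    1.26  3.05]
-3.1 [-0.27  0.05  1.83 -0.    1.26  2.87]
-3.1 [-0.48  0.35  1.48 -0.    1.31  2.67]
```

Run:
```python
from bench import arm
from h import *
p=np.array([.594,.3797]);j=np.radians(4)
pick(arm,p,j,.015)
w=arm.get_state()["grip_width"]
if .034<w<.048:
    place(arm,PLATE,PY,.015+.028)
    arm.goto([.55,.19,.25],quat(np.radians(-14.2)))
    for n in("top","scene"):
        c=arm.capture(n); cv2.imwrite(f"pics/{n}1.png",c["pixels"][...,::-1])
        P=cloud(c,np.linalg.inv(c["camera_from_world"]))
        m=blob(P,PLATE,.085,.05,.08); print(n,rect(P,m))
    a=cv2.imread("pics/top1.png")[80:290,100:300];b=cv2.imread("pics/scene1.png")[120:330,200:420]
    cv2.imwrite("pics/m1.png",cv2.resize(np.hstack([a,b]),None,fx=1.85,fy=1.85))
```

```text
down t 3.3 [0.5939 0.3796 0.0147] w 0.085 F [ 0.8  0.6 -0.1] q1,q6 [0.4  0.33]
gripped t 3.8 [0.5945 0.3799 0.0158] w 0.0398 F [-0.2  0.3  3.6] q1,q6 [0.4  0.33]
lifted t 5.2 [0.5931 0.3793 0.1981] w 0.0398 F [-0.3 -0.2 -1.2] q1,q6 [0.4  0.33]
low t 8.4 [ 0.6102 -0.0171  0.0438] w 0.0403 F [-0.1 -0.7 -1.3] q1,q6 [-0.22 -0.22]
released t 10.6 [ 0.6093 -0.0169  0.1984] w 0.0848 F [0.3 0.4 0.2] q1,q6 [-0.22 -0.22]
top (array([ 0.60965381, -0.01687799]), np.float32(-0.17569266), np.float32(117.31671), np.float32(42.61507))
scene (array([ 0.60952478, -0.01737354]), np.float32(-0.37731075), np.float32(121.56486), np.float32(44.529285))
```

View pics/m1.png

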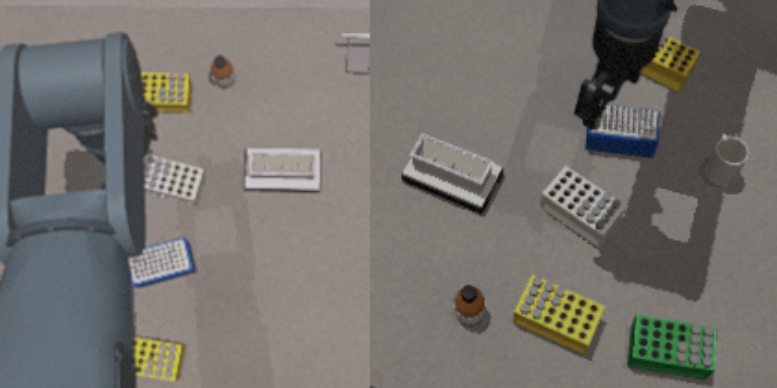

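The trough stands upright and centred on the plate, at about (283,165) in the left half of the picture, and both views agree to 1 mm. Next come the rack, the tip box and the beaker, with a width check at each grasp.

Run:
```python
from bench import arm
from h import *
R=np.radians
jobs=[("rack",[.587,.1874],R(-14.2),.022,target(-.11,0),PY,.060),
("box",[.433,.199],R(15.8),.022,target(0,-.165),PY,.060),
("beaker",[.4273,.3659],R(90),.030,target(-.095,-.165),PY+R(90),.050)]
for n,p,j,z,t,tj,w in jobs:
    print(n); pick(arm,p,j,z)
    g=arm.get_state()["grip_width"]
    if abs(g-w)>.006: print("bad width",g); break
    place(arm,t,tj,z)
arm.goto([.3,.5,.25],quat(R(60))); say(arm,"away")
for n in("top","scene"):
    c=arm.capture(n); cv2.imwrite(f"pics/{n}2.png",c["pixels"][...,::-1])
    P=cloud(c,np.linalg.inv(c["camera_from_world"]))
    H=dict(trough=(.062,0,0),rack=(.048,-.11,0),box=(.05,0,-.165),beaker=(.07,-.095,-.165))
    for k,(z,dx,dy) in H.items():
        t=target(dx,dy); q,y,l,w=rect(P,blob(P,t,.07,z-.009,z+.014)); print(n,k,((q-t)*1000).round(1),round(y,1),round(l,1),round(w,1))
    for k,s,z in(("plate",PLATE,.028),("spare",[.4726,-.4174],.08),("bottle",[.798,.0995],.085)):
        q,y,l,w=rect(P,blob(P,s,.085,z-.005,z+.006)); print(n,k,q.round(4),round(y,1),round(l,1),round(w,1))
a=cv2.imread("pics/top2.png")[80:290,180:400];b=cv2.imread("pics/scene2.png")[80:290,110:330]
cv2.imwrite("pics/m2.png",cv2.resize(np.hstack([a,b]),None,fx=1.8,fy=1.8))
```

```text
rack
down t 13.7 [0.5869 0.1874 0.0217] w 0.085 F [-0.1  0.3 -0.2] q1,q6 [0.12 0.36]
gripped t 14.1 [0.5876 0.1875 0.0227] w 0.059 F [0.8 0.6 3.7] q1,q6 [0.12 0.36]
lifted t 15.5 [0.586  0.1873 0.1984] w 0.0593 F [-0.1 -0.  -2.1] q1,q6 [0.12 0.36]
low t 18.1 [ 0.5002 -0.0167  0.0228] w 0.059 F [ 0.6  0.6 -1.7] q1,q6 [-0.27 -0.27]
released t 20.3 [ 0.4993 -0.0165  0.1986] w 0.085 F [-0.6 -0.2  0. ] q1,q6 [-0.27 -0.27]
box
down t 23.0 [0.4329 0.199  0.0218] w 0.0852 F [ 0.3 -0.1  0.5] q1,q6 [ 0.18 -0.09]
gripped t 23.3 [0.4336 0.1991 0.0226] w 0.0594 F [ 0.1 -0.3  4.6] q1,q6 [ 0.18 -0.09]
lifted t 24.8 [0.4321 0.1988 0.1986] w 0.0591 F [-0.1 -0.6 -1.4] q1,q6 [ 0.18 -0.09]
low t 28.1 [ 0.6096 -0.1821  0.0227] w 0.059 F [ 0.1  0.6 -1.8] q1,q6 [-0.48 -0.47]
released t 30.3 [ 0.6087 -0.1817  0.1983] w 0.085 F [-0.5 -0.2 -1.5] q1,q6 [-0.48 -0.47]
beaker
down t 34.1 [0.4272 0.3659 0.0298] w 0.0851 F [ 0.2  0.4 -0.8] q1,q6 [ 0.5  -1.07]
gripped t 34.5 [0.4278 0.3663 0.0307] w 0.0489 F [-0.3 -0.1  5.8] q1,q6 [ 0.5  -1.07]
lifted t 35.9 [0.4265 0.3654 0.1985] w 0.049 F [-0.5  0.  -0.4] q1,q6 [ 0.5  -1.07]
low t 39.6 [ 0.5145 -0.1817  0.0308] w 0.0487 F [-0.8 -0.5  0.2] q1,q6 [-0.56 -2.12]
released t 41.8 [ 0.5138 -0.1813  0.1985] w 0.0849 F [-0.2 -0.4  0. ] q1,q6 [-0.56 -2.12]
away t 44.4 [0.3007 0.4996 0.2499] w 0.0847 F [-0.8 -0.3  1. ] q1,q6 [ 0.83 -0.22]
top trough [-0.1  0.1] -0.3 117.2 41.3
top rack [-0.   0.4] 0.1 106.3 60.9
top box [-0.  -0.2] -0.3 111.0 60.9
top beaker [ 0.9 -0.8] 85.5 50.0 46.4
top plate [ 0.6093 -0.0164] -0.1 134.2 78.3
top spare [ 0.4709 -0.4176] -12.8 108.5 61.6
top bottle [0.7958 0.0989] 49.0 19.2 15.1
scene trough [-0.7 -0.2] 0.2 122.4 45.7
scene rack [-0.3  0.6] -0.6 110.7 64.7
scene box [-19.1   0. ] -1.2 113.7 100.9
scene beaker [ 0.4 -1.4] -23.6 51.5 48.7
scene plate [ 0.5886 -0.0157] -0.8 136.7 124.6
scene spare [ 0.474  -0.4176] -12.6 110.9 58.8
scene bottle [0.7983 0.1002] -39.8 19.1 19.0
```

View pics/m2.png

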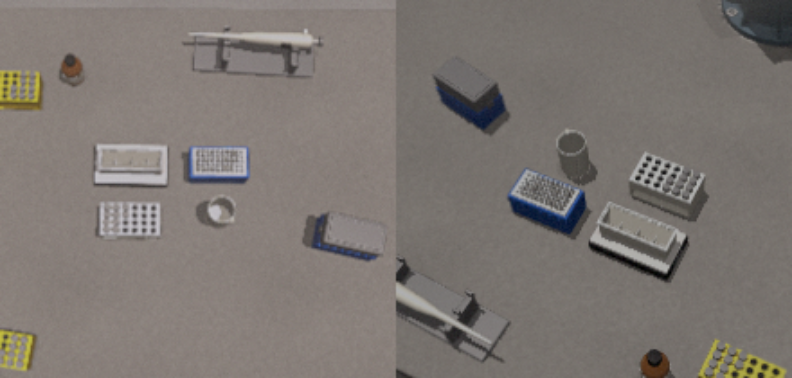

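All four are upright in the layout asked for. In the left half the trough is at (131,158), the rack at (129,219), the tip box at (219,162) and the beaker at (221,210). The odd scene-camera sizes (box 101 mm, plate 125 mm wide) come from neighbours inside the search circle: beaker points for the box, and probably rack sides for the plate.

```bash
python3 -c "
from bench import arm
print(arm.hand_in())"
```

```text
the job is handed in; nothing more can be done
None
```

The bench is set out as asked and the job is handed in, at about 44 s of the 102 s allowed. I placed the trough, tube rack, tip box and beaker in that order, each gripped and set down once.

- **Placement:** in the last pictures every item was within about 1.5 mm of its target. The trough, rack and tip box were within about 1° of the plate's direction. All four stand upright.
- **Left alone:** the spare box and the bottle are where they were, to within measuring error (about 1 mm).
- **Checks that disagreed:** the scene camera gave wrong values for the tip box (19 mm off) and the plate (22 mm off, too wide). The box search area took in beaker points, and the plate's probably rack points. The top camera and the picture show both in place, so I didn't measure them again.
- **Set-down:** I released each item within about 1 mm of its surface, and the wrist force at the checks during picking and placing stayed under 6 N.

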